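Unclip the tall dose box and put it in the drawer

ROBOT

A 6-joint arm with a two-finger parallel gripper is mounted at the origin on the work surface. World frame = base frame: x ahead of the robot, y to its left, z up, the work surface at z = 0. Lengths are in m, angles in rad, forces in N, time in s.
With the tool pointing down it reaches from about 0.35 to 0.925 m from the base axis. Payload 6.4 kg.
Tool frame: the origin (TCP) lies midway between the tips of the shut fingers; the grasp point (between the pads) lies 19 mm behind it (grasp_offset is the z of the grasp point in the tool frame, in m); z points along the fingers, y is the line along which they close (so a half turn about z gives the same grasp; the last joint's range is limited). The gripper opens to 94 mm and grips with 3 to 60 N. Pads are 16 mm wide; open, the fingers measure 119 mm over their backs; the gripper's body (75 mm by 177 mm) begins 78 mm behind the grasp point.
Start: joints at [0.962, 0.245, 1.558, -0, 1.339, -0.174], TCP at [0.274, 0.59, 0.171] pointing down, gripper open.
Joint ranges: [-3.13, 3.13], [-1.02, 2.26], [0.13, 2.54], [-0.95, 4.09], [0.21, 2.88], [-2.74, 2.74]. Speed limits (rad/s): [2.57, 2.57, 3.14, 3.14, 3.14, 3.14].

INTERFACE

Orientations are given as a unit quaternion [w, x, y, z].
In Python, from cell import * gives the robot as it stands. The module is installed in compiled form; this text tells all that it offers.
- The arm moves only by the tool carry_out, never from a script. Its argument "plan" is a list of rows, each a list of 7 numbers: the turn, a rotation vector about the tool's x, y, z each as a share of 0.5 rad, from -1 to 1, then the shift along the tool's x, y, z each as a share of 80 mm, from -1 to 1, then the finger opening in mm, from 0 to 94. A call has 1 to 10 rows; each row is the pose to reach, as a shift and turn from the pose commanded when the call began, along the tool's axes at that moment; what a row does not reach only later rows make up. A row lasts 1/12 s, in which the tool goes at most 41.7 mm and 7.16 degrees, less where a joint would pass 70% of its speed; a pose out of reach is approached as far as the arm can. A call with a number of a shift or a turn outside -1 to 1 is refused whole. A call with a gripper value outside its range is refused whole. The fingers move at their own pace and stop on an object; "grip_force" is the grip in N (left out, the last holds). Time passes only in rows, so rows that repeat a pose let the fingers close. It gives the time, the measured TCP pose, the force, the opening and the grip force at its end, in the units of the state.
- state(): the state, without advancing time (a new reading comes with each control period).
- camera(name): name is "scene" or "top" or "wrist"; returns (picture, depth): 400x640x3 uint8, blue, green, red; 400x640 float32, m along the optical axis (not along the pixel's ray), 0 where there is no reading.
- camera_model(name): a dict with "fx", "fy", "cx", "cy" (pixels), "position" and "attitude" of the camera in the world. Camera axes: x right, y down, z forward; pixel columns grow to the right and rows downward; lengths in m; the calibration is good to about 2 mm. A picture is of the moment at which its call begins: read the wrist's pose just before it. camera_model takes no time and is no camera call; for the wrist camera it gives the pose at the moment of the call.
- job_done(): hands the job in; it is judged then, once.
The state is a dict: "t": time; "q": joint angles; "joint_velocities": joint speeds; "effort": joint torques, N m; "ee_pos": TCP position; "ee_rot": TCP orientation; "contact_force": force on the tool from outside, world axes, zero at the start; "wrist_torque": the same for the moment, N m; "grip_width": finger opening in m; "finger_force": force on a finger pad.
Only numpy, scipy, OpenCV 4.12 (cv2) and the standard library are available. Lean on these libraries where they do the work, as an engineer would, in place of code of your own. Each camera call takes 0.05 s, during which the arm holds its last target. There are 200 camera calls.

TASK

Two lidded dose boxes are clipped into the grey rail on the ledge. Pull the tall one straight out through the rail's open front against its snap catch, then stand it upright on the floor of the open cabinet drawer, setting it down gently, not dropping it. Leave the short box clipped in its slot and do not push the other things around.

Things in the scene. Friction and masses are not known exactly. Their poses are not given: they have to be found in the camera images.
- dose_tall: Tall dose box: off-white plastic, flat white lid, 44 mm long (x), 36 mm wide (y), 58 mm tall, about 55 g. Its foot is 7 mm thick, 44 mm long, 50 mm wide, with a notch in each long side. Origin: centre of the underside, z up; clipped in, its axes are the rail's. Grip the 36 mm wide sides above the rail, fingers closing along its y. A small thumb lip on the lid at -x is only seen, not felt.
- dose_short: The short dose box: the same foot, length and width, but 34 mm tall. Clipped in the other slot; it stays there. Origin: centre of the underside.
- rail: Grey plastic rail fixed to the ledge; its two side-by-side slots open at its front (-x, roughly towards the robot). Origin: on the ledge, z up. It spans x -70 to -6 mm, y -86 to +86 mm, top at z = 18.5 mm. Clipped boxes (either in either slot) have their origins at x = -40, y = +40 or -40, z = 6 mm.
- rail_mouth (a point): Middle of the rail's open front edge, 6 mm above the ledge, axes as the rail's. Slot lips overhang both sides of a box's foot, so it cannot be lifted out, and sprung noses sit in the notches of the foot: a pull of roughly 8 to 16 N along -x frees the box. It is out of the lips after 48 mm of travel.
- cab: White plastic cabinet fixed to the ledge, 200 mm deep (x), 200 mm wide (y), 100 mm high, with one drawer in its front (-x) face. Origin: centre of its underside; the carcass's front edge is at x = -85 mm.
- drawer_floor (a point): Centre of the drawer's inner floor (about 22 mm above the ledge), moving with the drawer; axes as the cabinet's. Inner floor x +-77 mm, y +-79 mm. Side walls are 6 mm thick and rise 56 mm above it; the front panel (21 mm thick with its inner wall) rises 67 mm and has a knob that stands 35 mm out. Only the front part is out from under the cabinet's top.
- cab_drawer0 (a joint): How far the drawer is pulled out, m: 0 closed, stop at 0.134; it starts at 0.100 to 0.128. At value q the uncovered inner floor runs from x = -77 mm (inside of the front) to x = q - 83 mm in the frame of drawer_floor. It slides with a little friction.
- crusher: Bystander: pink round pill crusher, 60 mm across, 80 mm tall, loose. Origin: centre of underside.
- cup: Bystander: glass measuring cup with a handle, 68 mm across, 75 mm tall, loose. Origin: centre of underside.
- tin: Bystander: flat round steel tablet tin, 75 mm across, 23 mm tall, loose. Origin: centre of underside.
- bottle: Bystander: yellow pill bottle, 48 mm across, 85 mm tall, loose. Origin: centre of underside.

How it is judged:
By the outcome, as a careful person would: the job done as asked, in the order asked, and still so for the second after the job is handed in, with the robot touching nothing.
It also fails if it takes over 45 s, if anything falls off the work surface, if the arm or the gripper's body presses on something with over 40 N, if the wrist force passes 120 N, or if a joint passes its speed limit or range.

## Working session

There is one attempt and no reset: what is moved stays moved. The work goes in short steps, Python scripts to look and compute and a tool call to move; the robot and the scene stay as the last step left them, time stands still between calls to the robot, and variables do not carry over. Pictures are saved under pics/ and viewed, at most 10 in all, crops included, and the job is handed in when it is done.

Besides the shell and the picture viewer there is one more tool, called after ">>>" by a JSON object that holds its "op" and its "data". carry_out: Moves the arm, as the interface text tells. Shift numbers are shares of 80 mm and turn numbers shares of 0.5 rad, none past 1 either way. Its arguments: {"type":"object","properties":{"plan":{"type":"array"},"grip_force":{"type":"number"}},"required":["plan"]}

```bash
mkdir -p pics; cat > h.py <<'E'
from cell import *
import numpy as np, cv2
from scipy.spatial.transform import Rotation as R
def rot(q): return R.from_quat([q[1],q[2],q[3],q[0]])
def cloud(name):
    m=camera_model(name); im,d=camera(name)
    v,u=np.mgrid[0:400,0:640]
    a=np.array(m["attitude"]); M=rot(a).as_matrix() if a.size==4 else a.reshape(3,3)
    P=np.stack([(u-m["cx"])/m["fx"]*d,(v-m["cy"])/m["fy"]*d,d],-1)@M.T+np.array(m["position"])
    P[d==0]=np.nan
    return im,d,P
E
python3 - <<'E'
from h import *
s=state();print(s)
for n in("scene","top"):
    print(camera_model(n)); im,d,P=cloud(n); np.save(n+".npy",P); cv2.imwrite(f"pics/{n}0.png",im)
E
```

```text
{'t': 0.0, 'q': array([ 9.61866868e-01,  2.45778801e-01,  1.55901368e+00, -3.32638735e-05,
        1.33870571e+00, -1.74068751e-01]), 'joint_velocities': array([ 9.93082727e-04,  6.14099661e-04,  5.79988002e-04, -6.95650401e-05,
       -1.11989159e-03, -8.81329645e-04]), 'effort': array([ 1.11569538e-03, -4.15851617e+01, -3.14596796e+01,  6.84780045e-02,
        3.32659506e-02, -1.25537213e-04]), 'ee_pos': array([0.27342959, 0.58895013, 0.16956818]), 'ee_rot': array([-3.48593757e-04,  2.15717346e-01,  9.76455385e-01, -8.86853827e-04]), 'contact_force': array([-0.62049866,  0.82231136, -0.03229777]), 'wrist_torque': array([ 0.01119822,  0.02209865, -0.09683878]), 'finger_force': 0.0, 'grip_width': 0.09413338047015278}
{'fx': 458.3390340697725, 'fy': 458.3390340697725, 'cx': 315.1910163103019, 'cy': 186.80227733190048, 'position': array([ 1.08876981, -0.83439432,  0.73650358]), 'attitude': array([-0.44138052,  0.8621384 ,  0.22024317, -0.11573053])}
{'fx': 368.01776949563737, 'fy': 368.01776949563737, 'cx': 319.4842169574279, 'cy': 198.62678772392275, 'position': array([0.40103891, 0.00791278, 1.07261733]), 'attitude': array([-0.08633347,  0.7101941 , -0.69397501,  0.08105279])}
```

View pics/top0.png

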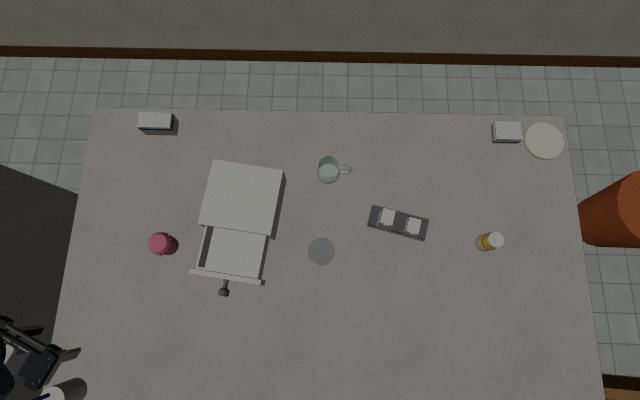

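View pics/scene0.png

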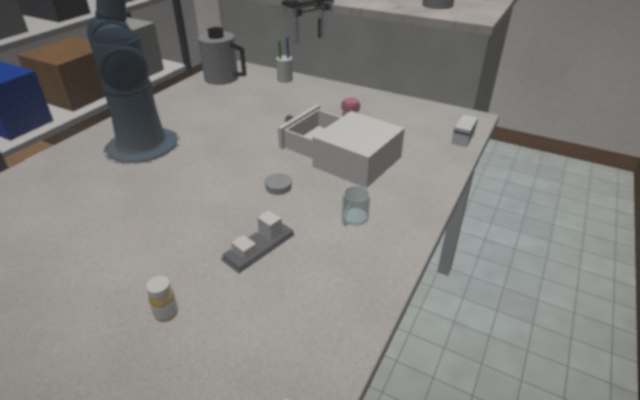

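The top view shows the rail at about (398,222) with the tall box at (387,217) and the short box at (413,226). The cabinet is at (242,200) with its drawer front near (228,276). The tin is at (321,251), the cup at (329,170), the bottle at (490,241) and the crusher at (162,243). The scene view agrees: the tall box is the one on the cabinet side.

```bash
python3 - <<'E'
from h import *
im=cv2.imread("pics/top0.png");P=np.load("top.npy");Z=P[...,2]
def rg(u0,u1,v0,v1):
    m=np.zeros(Z.shape,bool);m[v0:v1,u0:u1]=1;return m
def rect(name,m):
    p=P[m][:,:2]
    if len(p)<5: print(name,len(p));return
    r=cv2.minAreaRect((p*1000).astype(np.float32)); b=cv2.boxPoints(r)
    print(name,len(p),"z",np.nanmedian(Z[m]).round(4),"c",np.round(r[0],1),np.round(r[1],1),round(r[2],1),"corners",b.round(0).tolist())
print("table",np.nanmedian(Z[300:380,300:500]), np.nanmedian(Z[150:200,380:480]))
RG=rg(360,435,195,245)
rect("rail+",RG&(Z>.010))
rect("rail",RG&(Z>.010)&(Z<.028))
rect("tall",RG&(Z>.052))
rect("short",RG&(Z>.030)&(Z<.046)&rg(402,435,195,245))
rect("short..",rg(404,425,215,238)&(Z>.030))
C=rg(180,295,150,300)
rect("cabtop",C&(Z>.09))
rect("front",rg(180,275,255,300)&(Z>.075))
rect("floor",rg(205,262,235,275)&(Z>.01)&(Z<.035))
rect("walls",rg(190,275,230,300)&(Z>.06)&(Z<.085))
for n,r in dict(tin=(300,340,230,270),cup=(312,357,150,188),bot=(470,510,225,255),cr=(140,180,228,260)).items():
    rect(n,rg(*r)&(Z>.012))
# wrong colour view of rail
print(np.round(Z[205:240:3,366:432:4]*1000).astype(int))
E
```

```text
table -4.8092454836945464e-05 0.00011502471483737509
rail+ 1155 z 0.0205 c [ 592.2 -212.1] [165.5  63.6] 76.1 corners [[541.0, -285.0], [603.0, -300.0], [643.0, -139.0], [581.0, -124.0]]
rail 685 z 0.0184 c [ 592.2 -212.1] [165.5  63.6] 76.1 corners [[541.0, -285.0], [603.0, -300.0], [643.0, -139.0], [581.0, -124.0]]
tall 219 z 0.0637 c [ 597.6 -171.8] [36.1 47.3] 76.6 corners [[570.0, -184.0], [616.0, -195.0], [625.0, -160.0], [579.0, -149.0]]
short 213 z 0.0398 c [ 578.5 -249.1] [36.8 48. ] 73.8 corners [[550.0, -260.0], [596.0, -273.0], [607.0, -238.0], [561.0, -225.0]]
short.. 213 z 0.0398 c [ 578.5 -249.1] [36.8 48. ] 73.8 corners [[550.0, -260.0], [596.0, -273.0], [607.0, -238.0], [561.0, -225.0]]
cabtop 4909 z 0.0999 c [575.3 242.2] [200.9 314.9] 82.2 corners [[406.0, 164.0], [718.0, 121.0], [745.0, 320.0], [433.0, 363.0]]
front 656 z 0.0858 c [428.3 262.4] [104.1 191.5] 1.4 corners [[374.0, 357.0], [379.0, 165.0], [483.0, 168.0], [478.0, 359.0]]
floor 1970 z 0.022 c [487.7 257.7] [110.4 161.5] 1.0 corners [[431.0, 337.0], [434.0, 176.0], [544.0, 178.0], [541.0, 339.0]]
walls 
[... 4413 characters left out ...]
      3                   -1
                     3                    1                   -2
                     0                    4                    6
                     6                   24                   18
                     0                    0]
 [                  -3                   -1                   -2
                    -1                   -2                   -1
                     2                   -2                   -3
                    -2                   -2                    0
                     3                    5                   15
                     2                    1]]<stdin>:25: RuntimeWarning: invalid value encountered in cast
```

>>> {"op": "carry_out", "data": {"plan": [[0,0,0,-0.33,-0.3,0,94],[0,0,0,-0.67,-0.6,0,94],[0,0,0,-1,-0.9,0,94]]}}

```text
t: 0.35
ee_pos: [0.3158, 0.4892, 0.1698]
ee_rot: [-0.0, 0.215, 0.977, -0.001]
contact_force: [0.5, -0.1, -0.2]
grip_width: 0.0938
finger_force: 0.0
```

>>> {"op": "carry_out", "data": {"plan": [[0,0,0,-0.33,-0.3,0,94],[0,0,0,-0.67,-0.6,0,94],[0,0,0,-1,-0.9,0,94]]}}

```text
t: 0.6
ee_pos: [0.3583, 0.3898, 0.1702]
ee_rot: [-0.0, 0.215, 0.977, -0.0]
contact_force: [0.4, -0.3, -0.3]
grip_width: 0.094
finger_force: 0.0
```

>>> {"op": "carry_out", "data": {"plan": [[0,0,0,-0.33,-0.3,0,94],[0,0,0,-0.67,-0.6,0,94],[0,0,0,-1,-0.9,0,94]]}}

```text
t: 0.85
ee_pos: [0.4006, 0.2908, 0.1703]
ee_rot: [-0.0, 0.216, 0.976, -0.0]
contact_force: [1.3, 0.9, 0.0]
grip_width: 0.0942
finger_force: 0.0
```

>>> {"op": "carry_out", "data": {"plan": [[0,0,0,-0.33,-0.3,0,94],[0,0,0,-0.67,-0.6,0,94],[0,0,0,-1,-0.9,0,94]]}}

```text
t: 1.1
ee_pos: [0.4428, 0.1918, 0.1704]
ee_rot: [-0.0, 0.216, 0.976, -0.0]
contact_force: [0.9, 0.1, 0.7]
grip_width: 0.0939
finger_force: 0.0
```

>>> {"op": "carry_out", "data": {"plan": [[0,0,0,-0.33,-0.3,0,94],[0,0,0,-0.67,-0.6,0,94],[0,0,0,-1,-0.9,0,94]]}}

```text
t: 1.35
ee_pos: [0.4851, 0.0928, 0.1704]
ee_rot: [-0.0, 0.216, 0.976, 0.0]
contact_force: [1.2, 0.4, -0.3]
grip_width: 0.0941
finger_force: 0.0
```

>>> {"op": "carry_out", "data": {"plan": [[0,0,0,-0.33,-0.3,0,80],[0,0,0,-0.67,-0.6,0,70],[0,0,0,-1,-0.9,0,58],[0,0,0,-1,-0.9,0,58],[0,0,0,-1,-0.9,0,58]]}}

```text
t: 1.77
ee_pos: [0.5271, -0.0057, 0.1701]
ee_rot: [-0.001, 0.217, 0.976, 0.0]
contact_force: [0.2, 0.1, 0.2]
grip_width: 0.0642
finger_force: 0.0
```

>>> {"op": "carry_out", "data": {"plan": [[0,0,0,-0.33,-0.3,0,58],[0,0,0,-0.67,-0.6,0,58],[0,0,0,-0.85,-0.75,0,58]]}}

```text
t: 2.02
ee_pos: [0.564, -0.0885, 0.1705]
ee_rot: [0.0, 0.215, 0.977, -0.0]
contact_force: [0.8, 0.0, -0.7]
grip_width: 0.0581
finger_force: 0.0
```

>>> {"op": "carry_out", "data": {"plan": [[0,0,-0.2,-0.33,-0.3,0,58],[0,0,-0.38,-0.6,-0.55,0,58],[0,0,-0.38,-0.84,-0.75,0,58],[0,0,-0.38,-0.84,-0.75,0,58],[0,0,-0.38,-0.84,-0.75,0,58]]}}

```text
t: 2.43
ee_pos: [0.599, -0.1694, 0.1701]
ee_rot: [-0.001, 0.122, 0.993, 0.0]
contact_force: [0.5, 0.0, 0.4]
grip_width: 0.0578
finger_force: 0.0
```

```bash
cat > look.py <<'E'
from h import *
import sys
s=state();print(s["ee_pos"].round(4),s["ee_rot"].round(4),s["grip_width"].round(4))
im,d,P=cloud("wrist");np.save("wrist.npy",P);cv2.imwrite(f"pics/{sys.argv[1]}.png",im)
E
python3 look.py w1
python3 - <<'E'
from h import *
P=np.load("top.npy");Z=P[...,2];im=cv2.imread("pics/top0.png")
def rg(u0,u1,v0,v1):
    m=np.zeros(Z.shape,bool);m[v0:v1,u0:u1]=1;return m
def rect(n,m):
    m=cv2.morphologyEx(m.astype(np.uint8),cv2.MORPH_OPEN,np.ones((2,2)))>0
    p=P[m][:,:2];r=cv2.minAreaRect((p*1000).astype(np.float32));print(n,len(p),np.round(r,1) if 0 else r,cv2.boxPoints(r).round().tolist())
C=rg(180,295,150,300)
rect("roof",C&(Z>.094)&(Z<.106)&rg(180,295,150,240))
rect("floor",rg(200,268,228,272)&(Z>.012)&(Z<.032))
rect("front",rg(185,275,258,290)&(Z>.08)&(Z<.1))
E
```

```text
roof 4839 ((638.47998046875, 232.93753051757812), (199.04092407226562, 184.17897033691406), 82.15400695800781) [[534.0, 147.0], [716.0, 122.0], [743.0, 319.0], [561.0, 344.0]]
floor 2147 ((494.328857421875, 251.75823974609375), (160.6689453125, 117.77781677246094), 82.10807800292969) [[425.0, 180.0], [542.0, 164.0], [564.0, 323.0], [447.0, 339.0]]
front 438 ((423.46270751953125, 274.7510681152344), (217.51121520996094, 16.532739639282227), 82.2348861694336) [[401.0, 168.0], [417.0, 166.0], [446.0, 381.0], [430.0, 384.0]]Traceback (most recent call last):
  File "look.py", line 3, in <module>
    s=state();print(s["ee_pos"].round(4),s["ee_rot"].round(4),s["grip_width"].round(4))
                                                              ^^^^^^^^^^^^^^^^^^^^^
AttributeError: 'float' object has no attribute 'round'
```

```bash
sed -i 's/,s\["grip_width"\].round(4)/,s["grip_width"]/' look.py; python3 look.py w1
python3 - <<'E'
from h import *
P=np.load("wrist.npy");Z=P[...,2]
near=(np.hypot(P[...,0]-.598,P[...,1]+.172)<.05)
for n,m in(("tall",near&(Z>.057)&(Z<.07)),("short",(np.hypot(P[...,0]-.5785,P[...,1]+.249)<.045)&(Z>.034)&(Z<.046)),("railtop",(np.hypot(P[...,0]-.592,P[...,1]+.212)<.12)&(Z>.015)&(Z<.023))):
    p=P[m]
    if len(p)<10: print(n,len(p));continue
    r=cv2.minAreaRect((p[:,:2]*1000).astype(np.float32));print(n,len(p),np.median(p[:,2]),r,cv2.boxPoints(r).round().tolist())
E
```

```text
[ 0.599  -0.1694  0.1701] [-6.000e-04  1.222e-01  9.925e-01  5.000e-04] 0.05784735990422368
tall 1565 0.06388348462401666 ((596.8751220703125, -172.1930389404297), (35.30561447143555, 47.21603775024414), 75.17363739013672) [[570.0, -183.0], [615.0, -195.0], [624.0, -161.0], [579.0, -149.0]]
short 1418 0.039902555845067106 ((577.7003173828125, -249.99420166015625), (36.14217758178711, 47.5157356262207), 76.29366302490234) [[550.0, -262.0], [596.0, -273.0], [605.0, -238.0], [559.0, -227.0]]
railtop 3972 0.01844587622966215 ((592.8804321289062, -212.73831176757812), (165.1598663330078, 60.12708282470703), 76.0832748413086) [[544.0, -286.0], [602.0, -300.0], [642.0, -140.0], [584.0, -125.0]]
```

View pics/w1.png

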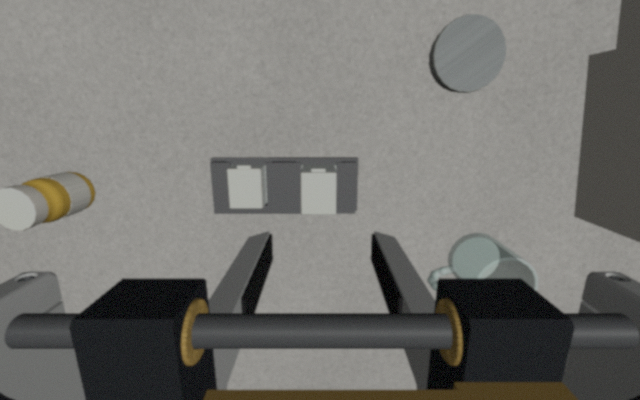

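The wrist view shows the tall lid at (318,192) and the short lid at (247,187). The rail runs parallel to the image rows, so the yaw is matched. The tall box centre is about (0.598, -0.1725), so I need 3 mm in -y, then the descent.

>>> {"op": "carry_out", "data": {"plan": [[0,0,0,0,-0.04,0.4,58],[0,0,0,0,-0.04,0.8,58],[0,0,0,0,-0.04,0.9,58],[0,0,0,0,-0.04,0.9,58]], "grip_force": 40}}

```text
t: 2.82
ee_pos: [0.5959, -0.1705, 0.0955]
ee_rot: [-0.003, 0.121, 0.993, 0.001]
contact_force: [-0.2, 0.2, 0.8]
grip_width: 0.0583
finger_force: 0.0
```

>>> {"op": "carry_out", "data": {"plan": [[0,0,0,0,0,0.25,58],[0,0,0,0,0,0.5,58],[0,0,0,0,0,0.75,58],[0,0,0,0,0,0.87,58],[0,0,0,0,0,0.87,58],[0,0,0,0,0,0.87,58]]}}

```text
t: 3.32
ee_pos: [0.5992, -0.1732, 0.0304]
ee_rot: [0.001, 0.122, 0.993, -0.0]
contact_force: [0.6, -0.3, -0.1]
grip_width: 0.0577
finger_force: 0.0
```

>>> {"op": "carry_out", "data": {"plan": [[0,0,0,0,0,0,45],[0,0,0,0,0,0,36],[0,0,0,0,0,0,28],[0,0,0,0,0,0,28],[0,0,0,0,0,0,28],[0,0,0,0,0,0,28]], "grip_force": 40}}

```text
t: 3.82
ee_pos: [0.5987, -0.1735, 0.0295]
ee_rot: [0.0, 0.122, 0.993, -0.0]
contact_force: [-0.3, 0.4, 1.3]
grip_width: 0.0281
finger_force: 0.8
```

```bash
python3 look.py w2; python3 - <<'E'
from h import *
s=state();print(s["finger_force"],s["contact_force"],s["wrist_torque"])
P=np.load("wrist.npy");Z=P[...,2]
im,d,T=cloud("top");cv2.imwrite("pics/t2.png",im)
E
```

```text
[ 0.5987 -0.1735  0.0295] [ 3.000e-04  1.221e-01  9.925e-01 -1.000e-04] 0.0281371826352219
0.9807677943445015 [-0.57088187 -0.35958362  1.45068689] [ 0.0945945   0.04809105 -0.0259807 ]
```

View pics/w2.png

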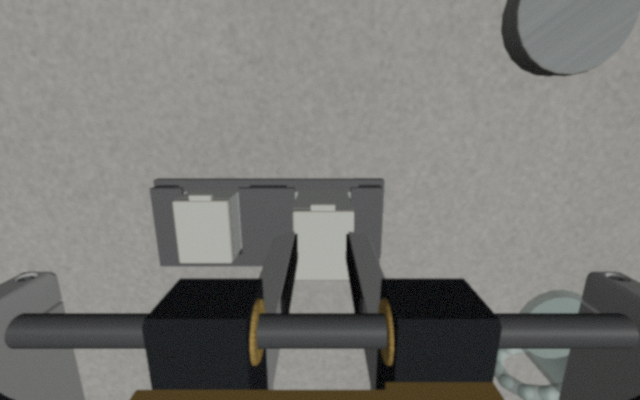

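```bash
python3 - <<'E'
from h import *
P=np.load("wrist.npy");s=state()
M=rot(s["ee_rot"]).as_matrix()
np.set_printoptions(suppress=True,linewidth=200)
for r in (215,225,238,245,255,265,275):
  for c in (270,280,290,297,303,325,350,356,365,372):
    p=P[r,c]; print(r,c,np.round(p*1000).astype(float) if not np.isnan(p[0]) else None, np.round((p-s["ee_pos"])@M*1000))
E
```

```text
215 270 [ 584. -208.   19.] [  6. -37.  10.]
215 280 [ 586. -201.   18.] [  6. -30.  11.]
215 290 [ 587. -194.   19.] [  6. -23.  11.]
215 297 [ 576. -183.   63.] [ 20. -14. -33.]
215 303 [ 577. -179.   64.] [ 20. -11. -34.]
215 325 [ 580. -167.   64.] [ 20.   2. -35.]
215 350 [ 583. -153.   63.] [ 20.  16. -34.]
215 356 [ 598. -148.   20.] [ 6. 25. 10.]
215 365 [ 600. -142.   19.] [ 6. 31. 11.]
215 372 [ 602. -137.   18.] [ 6. 36. 12.]
225 270 [ 591. -210.   19.] [ -1. -37.  10.]
225 280 [ 593. -203.   18.] [ -2. -30.  11.]
225 290 [ 595. -196.   18.] [ -2. -23.  11.]
225 297 [ 582. -184.   63.] [ 14. -14. -33.]
225 303 [ 583. -181.   64.] [ 14. -11. -34.]
225 325 [ 586. -168.   63.] [ 14.   2. -34.]
225 350 [ 589. -154.   64.] [ 14.  16. -35.]
225 356 [ 606. -150.   19.] [-1. 25. 10.]
225 365 [ 607. -143.   19.] [-1. 31. 10.]
225 372 [ 609. -138.   19.] [-1. 36. 11.]
238 270 [ 601. -213.   19.] [-11. -38.  11.]
238 280 [ 583. -193.   75.] [ 10. -23. -45.]
238 290 [ 585. -188.   75.] [ 10. -17. -46.]
238 297 [ 588. -186.   67.] [  7. -14. -38.]
238 303 [ 590. -183.   65.] [  6. -11.
[... 1331 characters left out ...]
.   64.] [-11. -11. -35.]
265 325 [ 610. -174.   64.] [-11.   2. -35.]
265 350 [ 599. -159.   95.] [  4.  14. -66.]
265 356 [ 593. -156.  107.] [  9.  16. -78.]
265 365 [ 594. -152.  108.] [ 10.  19. -79.]
265 372 [ 594. -149.  109.] [ 10.  23. -79.]
275 270 [ 584. -192.  118.] [ 10. -22. -88.]
275 280 [ 585. -188.  118.] [ 10. -18. -89.]
275 290 [ 589. -186.  111.] [  6. -14. -81.]
275 297 [ 613. -192.   64.] [-18. -15. -34.]
275 303 [ 613. -189.   65.] [-18. -11. -35.]
275 325 [ 617. -176.   64.] [-18.   2. -34.]
275 350 [ 603. -160.   97.] [ -1.  14. -67.]
275 356 [ 593. -157.  117.] [  9.  15. -87.]
275 365 [ 593. -153.  118.] [ 10.  18. -89.]
275 372 [ 594. -151.  119.] [ 10.  21. -89.]
```

```bash
python3 - <<'E'
import cv2
a=cv2.imread("pics/w2.png")[165:345,200:440];cv2.imwrite("pics/w2c.png",cv2.resize(a,None,fx=3.3,fy=3.3,interpolation=2))
E
```

```text
(no output)
```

View pics/w2c.png

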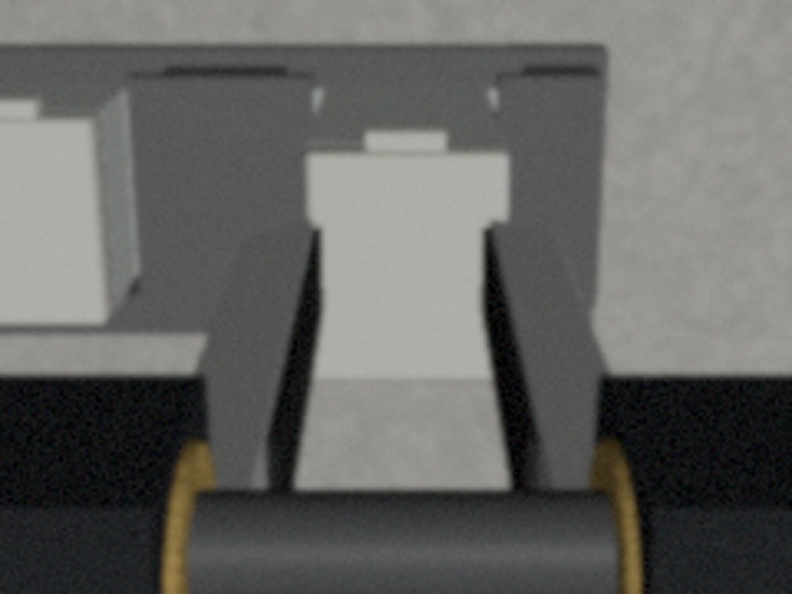

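The crop shows the lid at about (405,200) with both pads ending around row 230. That puts the tips about level with the lid, higher than the reported TCP. I'll check this from the side camera.

```bash
python3 - <<'E'
from h import *
im,d,P=cloud("scene");np.save("scene2.npy",P)
m=camera_model("scene");s=state()
def px(p):
    q=rot(m["attitude"]).as_matrix().T@(np.array(p)-m["position"]);return (m["fx"]*q[0]/q[2]+m["cx"],m["fy"]*q[1]/q[2]+m["cy"])
c=px(s["ee_pos"]);print("tcp",c,"box top",px([.598,-.1725,.064]))
u,v=int(c[0]),int(c[1])
cr=im[v-75:v+45,u-80:u+80];cv2.imwrite("pics/s2.png",cv2.resize(cr,None,fx=5,fy=5,interpolation=2));print(u-80,v-75)
E
```

```text
tcp (np.float64(269.4725011687779), np.float64(228.93654284200238)) box top (np.float64(268.48910220023964), np.float64(217.22396889635735))
189 153
```

View pics/s2.png

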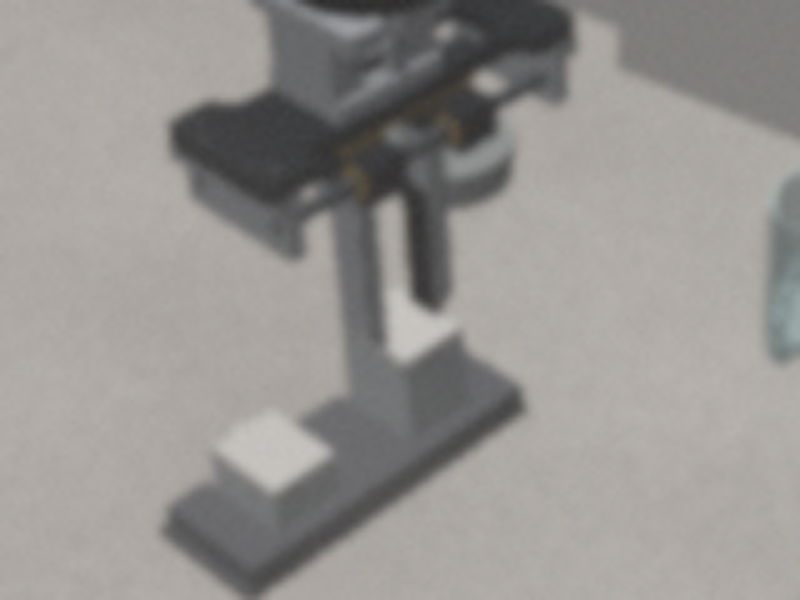

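```bash
python3 - <<'E'
from h import *
P=np.load("scene2.npy");s=state();M=rot(s["ee_rot"]).as_matrix()
for r in range(200,240,3):
  print(r,[tuple(np.round((P[r,c]-s["ee_pos"])@M*1000).tolist()) for c in (259,261,263,265,268,272,275)])
W=np.load("wrist.npy")
print("wrist lower")
for r in range(226,240,2): print(r,[tuple(np.round((W[r,c]-s["ee_pos"])@M*1000).tolist()) for c in (284,287,290,293,295)])
print(camera_model("wrist"))
E
```

```text
200 [(-2.0, -24.0, -100.0), (-10.0, -25.0, -104.0), (-10.0, -19.0, -101.0), (121.0, 92.0, 29.0), (115.0, 98.0, 29.0), (1.0, 15.0, -76.0), (-7.0, 17.0, -79.0)]
203 [(-3.0, -26.0, -93.0), (-8.0, -24.0, -95.0), (-10.0, -20.0, -94.0), (112.0, 85.0, 30.0), (105.0, 89.0, 29.0), (1.0, 14.0, -68.0), (-4.0, 19.0, -68.0)]
206 [(-1.0, -25.0, -83.0), (-6.0, -23.0, -85.0), (-6.0, -18.0, -82.0), (-8.0, -14.0, -80.0), (96.0, 80.0, 29.0), (4.0, 16.0, -57.0), (-7.0, 16.0, -63.0)]
209 [(-1.0, -26.0, -75.0), (-7.0, -25.0, -78.0), (-10.0, -21.0, -77.0), (-9.0, -15.0, -74.0), (86.0, 71.0, 28.0), (4.0, 16.0, -49.0), (-8.0, 15.0, -55.0)]
212 [(-1.0, -26.0, -67.0), (-6.0, -25.0, -69.0), (-10.0, -23.0, -70.0), (-9.0, -16.0, -65.0), (15.0, 12.0, -36.0), (5.0, 16.0, -39.0), (-6.0, 16.0, -45.0)]
215 [(2.0, -25.0, -56.0), (-5.0, -25.0, -60.0), (-7.0, -21.0, -58.0), (-10.0, -18.0, -58.0), (8.0, 6.0, -34.0), (-0.0, 11.0, -36.0), (-7.0, 14.0, -37.0)]
218 [(5.0, -24.0, -45.0), (-4.0, -25.0, -51.0), (-10.0, -24.0, -53.0), (-9.0, -18.0, -49.0), (-4.0, -5.0, -38.0), (-8.0, 4.0, -35.0), (-13.0, 8.0, -35.0)]
221 [(17.0, 
[... 1393 characters left out ...]
-16.0, -35.0)]
232 [(-7.0, -28.0, 11.0), (-6.0, -25.0, 10.0), (10.0, -18.0, -36.0), (10.0, -17.0, -37.0), (9.0, -16.0, -34.0)]
234 [(10.0, -22.0, -39.0), (10.0, -20.0, -39.0), (10.0, -18.0, -40.0), (11.0, -16.0, -40.0), (9.0, -16.0, -36.0)]
236 [(10.0, -21.0, -43.0), (10.0, -19.0, -43.0), (11.0, -18.0, -44.0), (10.0, -16.0, -43.0), (9.0, -15.0, -39.0)]
238 [(10.0, -21.0, -46.0), (10.0, -19.0, -46.0), (10.0, -17.0, -46.0), (10.0, -16.0, -46.0), (9.0, -15.0, -42.0)]
{'fx': 325.99740521940254, 'fy': 325.99740521940254, 'cx': 321.3777927197756, 'cy': 202.4776690473963, 'position': array([ 0.52611869, -0.15549706,  0.24346449]), 'attitude': array([0.10165572, 0.78149249, 0.61049029, 0.07897593])}
```

Both cameras agree that the finger tips end about 37 mm behind the reported TCP. The tips are at z≈0.066, just above the lid, so the grip closed on air above the box. I'll check the height of the gripper's body before going lower.

```bash
python3 - <<'E'
from h import *
W=np.load("wrist.npy");s=state();M=rot(s["ee_rot"]).as_matrix();S=np.load("scene2.npy")
for r in (275,283,290,300,320,350,390): print(r,[tuple(np.round((W[r,c]-s["ee_pos"])@M*1000).tolist()) for c in (30,180,230,270,320,430)])
Q=(S-s["ee_pos"])@M
m=(abs(Q[...,0])<25)&(abs(Q[...,1])<30)&(Q[...,2]<-30)
q=Q[m]
for a in range(-150,-30,10):
    k=q[(q[:,2]>=a)&(q[:,2]<a+10)]
    if len(k): print(a,len(k),k[:,:2].min(0).round(),k[:,:2].max(0).round())
Q2=Q[(abs(Q[...,0])<60)&(abs(Q[...,1])<95)&(abs(Q[...,1])>45)]
Q2=Q2[(Q2[:,2]<-50)&(Q2[:,2]>-250)]; print("wide body z",np.percentile(Q2[:,2],[1,50,97,99,100]))
E
```

```text
275 [(34.0, -77.0, -136.0), (-51.0, -117.0, 30.0), (-51.0, -75.0, 29.0), (10.0, -22.0, -88.0), (-18.0, -1.0, -35.0), (-51.0, 89.0, 30.0)]
283 [(35.0, -73.0, -141.0), (34.0, -36.0, -140.0), (34.0, -23.0, -139.0), (10.0, -21.0, -95.0), (-58.0, -1.0, 29.0), (34.0, 27.0, -140.0)]
290 [(33.0, -72.0, -141.0), (34.0, -35.0, -143.0), (35.0, -22.0, -144.0), (11.0, -20.0, -102.0), (-64.0, -1.0, 29.0), (34.0, 26.0, -144.0)]
300 [(31.0, -72.0, -142.0), (34.0, -33.0, -147.0), (34.0, -21.0, -147.0), (10.0, -19.0, -108.0), (-74.0, -1.0, 30.0), (34.0, 25.0, -147.0)]
320 [(28.0, -69.0, -147.0), (35.0, -29.0, -156.0), (34.0, -19.0, -156.0), (29.0, -12.0, -147.0), (29.0, -1.0, -147.0), (35.0, 22.0, -156.0)]
350 [(18.0, -73.0, -145.0), (28.0, -30.0, -156.0), (27.0, -20.0, -155.0), (6.0, -16.0, -130.0), (-123.0, -1.0, 29.0), (28.0, 22.0, -156.0)]
390 [(9.0, -72.0, -148.0), (19.0, -30.0, -158.0), (21.0, -19.0, -159.0), (20.0, -11.0, -158.0), (20.0, -0.0, -159.0), (19.0, 23.0, -158.0)]Traceback (most recent call last):
  File "<stdin>", line 11, in <module>
    return _quantile_unchecked(
        a, q, axis, out, overwrite_input, method, keepdims, weights)
    return _ureduce(a,
                    func=_quantile_ureduce_func,
    ...<5 lines>...
                    overwrite_input=overwrite_input,
                    method=method)
    r = func(a, **kwargs)
    result = _quantile(arr,
                       quantiles=q,
    ...<2 lines>...
                       out=out,
                       weights=wgt)
    slices_having_nans = np.isnan(arr[-1, ...])
                                  ~~~^^^^^^^^^
IndexError: index -1 is out of bounds for axis 0 with size 0
```

The gripper's body is shifted by the same ~37 mm, so this is a pure z offset of the tool, with x and y centred. I'll open, go 37 mm lower and regrip.

>>> {"op": "carry_out", "data": {"plan": [[0,0,0,0,0,-0.1,58],[0,0,0,0,0,-0.1,58],[0,0,0,0,0,-0.1,58],[0,0,0,0,0,-0.1,58],[0,0,0,0,0,0,58],[0,0,0,0,0,0.1,58],[0,0,0,0,0,0.2,58],[0,0,0,0,0,0.25,58],[0,0,0,0,0,0.25,58]]}}

```text
t: 4.72
ee_pos: [0.597, -0.1727, 0.0069]
ee_rot: [-0.002, 0.122, 0.993, 0.001]
contact_force: [-0.4, -0.1, 0.3]
grip_width: 0.0582
finger_force: 0.0
```

>>> {"op": "carry_out", "data": {"plan": [[0,0,0,0,0,0.08,58],[0,0,0,0,0,0.16,58],[0,0,0,0,0,0.2,58],[0,0,0,0,0,0.2,58],[0,0,0,0,0,0.2,58]]}}

```text
t: 5.13
ee_pos: [0.5983, -0.1733, -0.0072]
ee_rot: [-0.0, 0.122, 0.993, 0.0]
contact_force: [0.3, -0.1, 0.5]
grip_width: 0.0581
finger_force: 0.0
```

>>> {"op": "carry_out", "data": {"plan": [[0,0,0,0,0,0,45],[0,0,0,0,0,0,36],[0,0,0,0,0,0,28],[0,0,0,0,0,0,28],[0,0,0,0,0,0,28],[0,0,0,0,0,0,28]], "grip_force": 40}}

```text
t: 5.63
ee_pos: [0.5987, -0.1734, -0.0066]
ee_rot: [0.0, 0.122, 0.993, -0.0]
contact_force: [0.9, 0.1, 2.0]
grip_width: 0.036
finger_force: 40.0
```

The grip is good: 36 mm at 40 N. Now I pull along tool +x, which is the rail's -x.

>>> {"op": "carry_out", "data": {"plan": [[0,0,0,0.04,0,0,28],[0,0,0,0.08,0,0,28],[0,0,0,0.13,0,0,28],[0,0,0,0.2,0,0,28],[0,0,0,0.28,0,0,28],[0,0,0,0.38,0,0,28],[0,0,0,0.48,0,0,28],[0,0,0,0.58,0,0,28],[0,0,0,0.68,0,0,28],[0,0,0,0.76,0,0,28]]}}

```text
t: 6.47
ee_pos: [0.5376, -0.158, -0.0075]
ee_rot: [-0.001, 0.122, 0.993, 0.0]
contact_force: [-0.3, 0.8, 0.7]
grip_width: 0.0353
finger_force: 40.0
```

>>> {"op": "carry_out", "data": {"plan": [[0,0,0,0.06,0,0,28],[0,0,0,0.1,0,0,28],[0,0,0,0.1,0,0,28]]}}

```text
t: 6.72
ee_pos: [0.5306, -0.1562, -0.0074]
ee_rot: [-0.001, 0.122, 0.993, 0.0]
contact_force: [-0.3, -0.8, -0.9]
grip_width: 0.036
finger_force: 40.0
```

```bash
python3 look.py w3; python3 - <<'E'
from h import *
s=state();print(s["contact_force"],s["finger_force"])
P=np.load("wrist.npy");Z=P[...,2];M=rot(s["ee_rot"]).as_matrix();Q=(P-s["ee_pos"])@M
m=(abs(Q[...,0])<30)&(abs(Q[...,1])<22)&(Z>.055)&(Z<.075);p=Q[m]
print(len(p),np.median(Z[m]),np.percentile(p,[1,99],axis=0).round(1))
m=(np.hypot(P[...,0]-.578,P[...,1]+.25)<.045)&(Z>.034)&(Z<.046)
print("short",m.sum(),cv2.minAreaRect((P[m][:,:2]*1000).astype(np.float32)))
E
```

```text
[ 0.5306 -0.1562 -0.0074] [-7.000e-04  1.222e-01  9.925e-01  2.000e-04] 0.03595339945317654
[ 0.58472474 -0.0487691  -0.73101446] 39.99980449676514
7552 0.06313153024138611 [[-0.  -0.  -0.1]
 [ 0.   0.  -0.1]]
short 0 ((0.0, 0.0), (0.0, 0.0), 0.0)
```

View pics/w3.png

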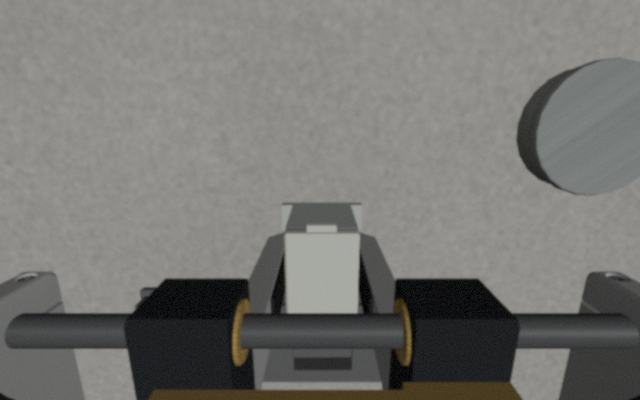

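The picture shows the tall lid at (322,270), gripped, with the foot visible and clear of the rail. Next I lift straight up, then carry it across to the drawer.

>>> {"op": "carry_out", "data": {"plan": [[0,0,0,0,0,-0.15,28],[0,0,0,0,0,-0.4,28],[0,0,0,0,0,-0.65,28]]}}

```text
t: 7.02
ee_pos: [0.5315, -0.1566, 0.0459]
ee_rot: [-0.001, 0.122, 0.993, 0.0]
contact_force: [-0.4, 0.8, -0.4]
grip_width: 0.0352
finger_force: 40.0
```

>>> {"op": "carry_out", "data": {"plan": [[0,0,0,0,0,-0.3,28],[0,0,0,0,0,-0.6,28],[0,0,0,0,0,-0.6,28]]}}

```text
t: 7.27
ee_pos: [0.5357, -0.1587, 0.0995]
ee_rot: [0.005, 0.122, 0.993, -0.002]
contact_force: [0.6, -0.3, 0.8]
grip_width: 0.0363
finger_force: 40.0
```

>>> {"op": "carry_out", "data": {"plan": [[0,0,0,0.12,0.3,0,28],[0,0,0,0.24,0.63,0,28],[0,0,0,0.35,0.965,0,28]]}}

```text
t: 7.52
ee_pos: [0.5229, -0.0744, 0.0928]
ee_rot: [-0.0, 0.123, 0.992, 0.0]
contact_force: [-0.1, -0.3, -1.0]
grip_width: 0.0359
finger_force: 40.0
```

>>> {"op": "carry_out", "data": {"plan": [[0,0,0,0.12,0.32,0,28],[0,0,0,0.24,0.64,0,28],[0,0,0,0.35,0.965,0,28]]}}

```text
t: 7.77
ee_pos: [0.5143, 0.008, 0.0927]
ee_rot: [-0.0, 0.122, 0.993, 0.0]
contact_force: [-0.2, -0.3, -1.1]
grip_width: 0.0358
finger_force: 40.0
```

>>> {"op": "carry_out", "data": {"plan": [[0,0,0,0.12,0.32,0,28],[0,0,0,0.24,0.64,0,28],[0,0,0,0.35,0.965,0,28]]}}

```text
t: 8.02
ee_pos: [0.5058, 0.0897, 0.0927]
ee_rot: [-0.0, 0.122, 0.993, -0.0]
contact_force: [0.4, -0.1, -1.0]
grip_width: 0.0358
finger_force: 40.0
```

>>> {"op": "carry_out", "data": {"plan": [[0,0,0,0.12,0.32,0,28],[0,0,0,0.24,0.64,0,28],[0,0,0,0.35,0.965,0,28]]}}

```text
t: 8.27
ee_pos: [0.4973, 0.1714, 0.0927]
ee_rot: [-0.0, 0.122, 0.993, -0.0]
contact_force: [0.4, 0.0, -0.2]
grip_width: 0.0356
finger_force: 40.0
```

>>> {"op": "carry_out", "data": {"plan": [[0,0,-0.08,0.12,0.32,0,28],[0,0,-0.16,0.24,0.64,0,28],[0,0,-0.22,0.33,0.9,0,28],[0,0,-0.22,0.35,0.965,0,28],[0,0,-0.22,0.35,0.965,0,28],[0,0,-0.22,0.35,0.965,0,28]]}}

```text
t: 8.77
ee_pos: [0.4893, 0.2513, 0.0927]
ee_rot: [-0.0, 0.067, 0.998, -0.0]
contact_force: [0.2, -0.0, 0.6]
grip_width: 0.0355
finger_force: 40.0
```

```bash
python3 look.py w4; python3 - <<'E'
from h import *
s=state();print(s["contact_force"],s["finger_force"])
np.save("q.npy",0)
P=np.load("wrist.npy");Z=P[...,2];M=rot(s["ee_rot"]).as_matrix()
Q=(P.reshape(-1,3)-s["ee_pos"])@M
def st(n,m):
    p=Q[m];print(n,len(p),"zw",np.median(Z.ravel()[m]).round(4),np.percentile(p,[1,50,99],axis=0).round(4).tolist())
z=Z.ravel()
st("lid",(abs(Q[:,0])<.035)&(abs(Q[:,1])<.017)&(Q[:,2]>-.085)&(Q[:,2]<-.06))
st("floor",(z>.015)&(z<.03)&(abs(Q[:,1])<.09)&(abs(Q[:,0])<.15))
st("front",(z>.084)&(z<.095)&(Q[:,0]>.03))
E
```

```text
[0.4893 0.2513 0.0927] [-3.000e-04  6.740e-02  9.977e-01 -3.000e-04] 0.03553466719062635
[ 0.55954669 -0.26481442 -1.05550575] 39.99972760677338
lid 6162 zw 0.1632 [[-0.0192, -0.0166, -0.0718], [0.0046, 0.0, -0.0704], [0.0255, 0.0166, -0.0625]]
floor 14842 zw 0.022 [[-0.0706, -0.0763, 0.0646], [0.0115, 0.0059, 0.0708], [0.0468, 0.0818, 0.0724]]
front 6786 zw 0.0873 [[0.0586, -0.0913, 0.0038], [0.0664, 0.0038, 0.0054], [0.0734, 0.0967, 0.0076]]
```

View pics/w4.png

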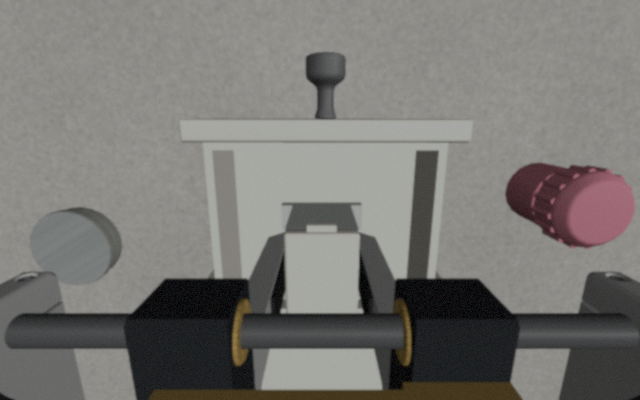

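The picture shows the held box at (322,270), centred over the open drawer floor. The drawer front is at row 130, well clear of it. I go down 76 mm, then creep.

>>> {"op": "carry_out", "data": {"plan": [[0,0,0,0,0,0.2,28],[0,0,0,0,0,0.45,28],[0,0,0,0,0,0.65,28],[0,0,0,0,0,0.8,28],[0,0,0,0,0,0.9,28],[0,0,0,0,0,0.95,28],[0,0,0,0,0,0.97,28],[0,0,0,0,0,0.97,28],[0,0,0,0,0,0.97,28]]}}

```text
t: 9.57
ee_pos: [0.4902, 0.2519, 0.0163]
ee_rot: [0.001, 0.067, 0.998, 0.0]
contact_force: [-0.1, -0.4, -0.9]
grip_width: 0.0356
finger_force: 40.0
```

>>> {"op": "carry_out", "data": {"plan": [[0,0,0,0,0,0.01,28],[0,0,0,0,0,0.02,28],[0,0,0,0,0,0.03,28],[0,0,0,0,0,0.03,28],[0,0,0,0,0,0.03,28]]}}

```text
t: 9.98
ee_pos: [0.4895, 0.2518, 0.0131]
ee_rot: [0.0, 0.067, 0.998, -0.0]
contact_force: [-0.0, -0.0, -0.7]
grip_width: 0.0359
finger_force: 40.0
```

>>> {"op": "carry_out", "data": {"plan": [[0,0,0,0,0,0.01,28],[0,0,0,0,0,0.02,28],[0,0,0,0,0,0.03,28],[0,0,0,0,0,0.03,28],[0,0,0,0,0,0.03,28]]}}

```text
t: 10.4
ee_pos: [0.4893, 0.2517, 0.0105]
ee_rot: [-0.0, 0.067, 0.998, -0.0]
contact_force: [-0.3, 0.5, -0.4]
grip_width: 0.0356
finger_force: 40.0
```

>>> {"op": "carry_out", "data": {"plan": [[0,0,0,0,0,0.005,28],[0,0,0,0,0,0.01,28],[0,0,0,0,0,0.01,28],[0,0,0,0,0,0.01,28]]}}

```text
t: 10.73
ee_pos: [0.4894, 0.2518, 0.0098]
ee_rot: [-0.0, 0.067, 0.998, -0.0]
contact_force: [-0.2, 0.7, -0.5]
grip_width: 0.036
finger_force: 40.0
```

>>> {"op": "carry_out", "data": {"plan": [[0,0,0,0,0,0.006,28],[0,0,0,0,0,0.01,28],[0,0,0,0,0,0.01,28],[0,0,0,0,0,0.01,28]]}}

```text
t: 11.07
ee_pos: [0.4896, 0.2518, 0.0093]
ee_rot: [0.0, 0.067, 0.998, 0.0]
contact_force: [-0.3, -1.7, 1.6]
grip_width: 0.0355
finger_force: 40.0
```

>>> {"op": "carry_out", "data": {"plan": [[0,0,0,0,0,0.006,28],[0,0,0,0,0,0.006,28],[0,0,0,0,0,0.006,28]]}}

```text
t: 11.32
ee_pos: [0.4901, 0.2517, 0.0094]
ee_rot: [0.001, 0.067, 0.998, -0.0]
contact_force: [-1.4, -1.9, 5.7]
grip_width: 0.0363
finger_force: 40.0
```

The box is on the floor: 5.7 N upward and the height has stopped falling. I release gradually and rise straight up.

>>> {"op": "carry_out", "data": {"plan": [[0,0,0,0,0,-0.003,36],[0,0,0,0,0,-0.003,38],[0,0,0,0,0,-0.003,42],[0,0,0,0,0,-0.003,50],[0,0,0,0,0,-0.003,56],[0,0,0,0,0,-0.003,58],[0,0,0,0,0,-0.003,58]], "grip_force": 10}}

```text
t: 11.9
ee_pos: [0.4893, 0.2517, 0.0086]
ee_rot: [-0.0, 0.067, 0.998, -0.0]
contact_force: [1.2, 0.6, 0.1]
grip_width: 0.0575
finger_force: 0.0
```

>>> {"op": "carry_out", "data": {"plan": [[0,0,0,0,0,-0.1,58],[0,0,0,0,0,-0.3,58],[0,0,0,0,0,-0.6,58],[0,0,0,0,0,-1,58]]}}

```text
t: 12.23
ee_pos: [0.4876, 0.2512, 0.0881]
ee_rot: [-0.002, 0.067, 0.998, -0.001]
contact_force: [0.3, -0.1, -0.4]
grip_width: 0.0581
finger_force: 0.0
```

>>> {"op": "carry_out", "data": {"plan": [[0,0,0,0,0,-0.4,58],[0,0,0,0,0,-0.8,58],[0,0,0,0,0,-0.8,58],[0,0,0,0,0,-0.8,58]]}}

```text
t: 12.57
ee_pos: [0.4911, 0.2523, 0.1559]
ee_rot: [0.003, 0.067, 0.998, 0.001]
contact_force: [-0.3, -0.0, -0.1]
grip_width: 0.0577
finger_force: 0.0
```

>>> {"op": "carry_out", "data": {"plan": [[0,0,0,0.4,0,0,58],[0,0,0,0.8,0,0,58],[0,0,0,1,0,0,58],[0,0,0,1,0,0,58]]}}

```text
t: 12.9
ee_pos: [0.4065, 0.2625, 0.1509]
ee_rot: [-0.002, 0.066, 0.998, -0.001]
contact_force: [-0.2, -0.3, -0.2]
grip_width: 0.0578
finger_force: 0.0
```

```bash
python3 - <<'E'
from h import *
im,d,P=cloud("top");Z=P[...,2]
P2=cloud("scene");cv2.imwrite("pics/end.png",cv2.resize(np.vstack([im[130:300,130:530],P2[0][80:280,130:530]]),None,fx=1.5,fy=1.5))
def r(n,c,rad,z0,z1):
    m=(np.hypot(P[...,0]-c[0],P[...,1]-c[1])<rad)&(Z>z0)&(Z<z1)
    q=cv2.minAreaRect((P[m][:,:2]*1000).astype(np.float32)) if m.sum()>5 else None
    print(n,m.sum(),np.median(Z[m]) if m.any() else None,q)
r("short",(.5785,-.249),.045,.034,.046);r("tin",(.503,.012),.055,.018,.03);r("cr",(.511,.452),.06,.012,.1)
r("tallS",(.489,.2525),.04,.07,.09)
P=P2[2];Z=P[...,2];r("tall scene",(.489,.2525),.04,.07,.09)
E
```

```text
short 207 0.03972413179552481 ((578.7928466796875, -249.31680297851562), (36.03886413574219, 48.24753952026367), 73.76185607910156)
tin 537 0.022933031377068813 ((502.5816650390625, 12.375930786132812), (73.35031127929688, 71.11318969726562), 0.8835854530334473)
cr 521 0.07711516467168789 ((510.6601867675781, 452.7802734375), (62.13014221191406, 61.68796157836914), 12.143560409545898)
tallS 241 0.07964773343805143 ((488.7366943359375, 251.65451049804688), (35.980281829833984, 47.388587951660156), 81.78050994873047)
tall scene 136 0.08015135580442007 ((490.06805419921875, 251.4723358154297), (38.51177215576172, 51.59267044067383), 80.46691131591797)
```

View pics/end.png

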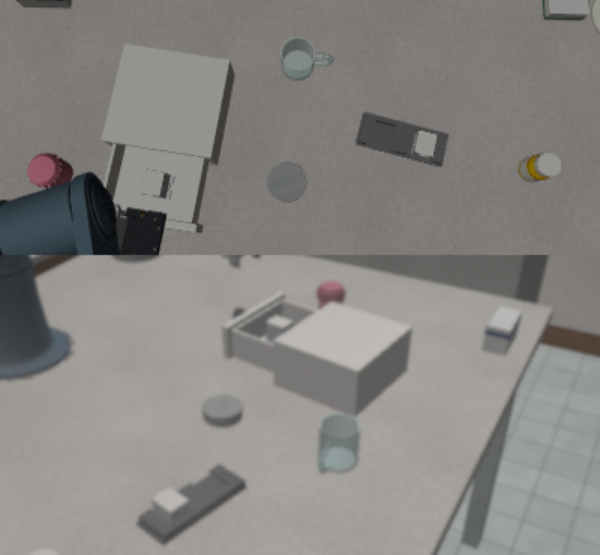

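The tall box stands in the drawer, at about (157,183) in the picture, with its lid at z = 0.080 (22 + 58 mm). The short box is still in its slot at (425,145), and the tin and crusher measure where they were.

```bash
python3 -c "
from cell import *
print(job_done())"
```

```text
the job is handed in; nothing more can be done
None
```

The tall dose box was pulled out through the rail's front and stands upright on the drawer floor, the short box is still clipped in its slot, and the job was handed in at about 13 s; the first grip closed on air because the finger tips sit about 37 mm behind the reported TCP, so I went lower and regripped.

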